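Tuck the feed-deck cover under the franking machine's flap and hold it down

ROBOT

A 6-joint arm with a two-finger parallel gripper is mounted at the origin on the work surface. World frame = base frame: x ahead of the robot, y to its left, z up, the work surface at z = 0. Lengths are in m, angles in rad, forces in N, time in s.
With the tool pointing down it reaches from about 0.225 to 0.875 m from the base axis. Payload 3.4 kg.
Tool frame: the origin (TCP) lies between the finger pads; the fingertips stand 8 mm ahead of it and the grasp point (between the pads) lies 11 mm behind it; z points along the fingers, y is the line along which they close (so a half turn about z gives the same grasp; the last joint's range is limited). The gripper opens to 85 mm and grips with 20 to 120 N. Pads are 22 mm wide; open, the fingers measure 114 mm over their backs; the gripper's body (76 mm by 85 mm) begins 54 mm behind the grasp point. The pads swing forward as they close: fully open they stand 13 mm farther back than shut.
Start: joints at [-1.393, 0.276, 1.505, -0, 1.361, -0.121], TCP at [0.169, -0.55, 0.239] pointing down, gripper open.
Joint ranges: [-2.89, 2.89], [-0.75, 2.08], [0.22, 2.7], [-1.18, 4.32], [0.11, 2.71], [-2.7, 2.7]. Speed limits (rad/s): [2.57, 2.57, 3.14, 3.14, 3.14, 3.14].

INTERFACE

Orientations are given as a unit quaternion [w, x, y, z].
In Python, from rig import manip, optics, finder gives the robot as it stands.
- The arm moves only by the tool servo_tool, never from a script. Its argument "increments" is a list of rows, each a list of 7 numbers: the shift along the tool's x, y, z in cm, then the turn, a rotation vector about the tool's x, y, z in degrees, then the closure, from -1 (fully open) to 1 (shut). In form: [[x, y, z, rx, ry, rz, gripper], ...]. A call has exactly 5 rows; each row shifts and turns the commanded pose from where the row before left it, along the tool's axes as they then stand; what a row does not reach is not made up. A row lasts 1/10 s, in which the tool goes at most 50 mm and 8.59 degrees, less where a joint would pass 70% of its speed; a pose out of reach is approached as far as the arm can. A call is refused whole if a number of a shift passes 5 or a number of a turn 8.59, either way. A call with a gripper value outside its range is refused whole. The fingers move at their own pace and stop on an object; "squeeze" is the grip in N (left out, the last holds). Time passes only in rows, so rows that do not move let the fingers close, or fill a call up. It gives the time, the measured TCP pose, the force, the opening and the grip force at its end, in the units of the state.
- manip.get_state(): the state, without advancing time (a new reading comes with each control period).
- optics.get_image(name): name is "side" or "top"; returns the picture (400x640x3 uint8, red, green, blue); there is no depth.
- optics.get_calibration(name): a dict with "fov_y" (degrees; the focal length in pixels is half the picture's height over the tangent of half this angle, whatever the lens; pixels are square), "cx", "cy" (the principal point, pixels), "dist_coeffs" ([k1, k2, p1, p2, k3] as OpenCV has them; the pictures are not rectified), "world_to_cam" (4x4, takes a point from world to camera coordinates). Camera axes: x right, y down, z forward; pixel columns grow to the right and rows downward; lengths in m; the calibration is good to about 2 mm. A picture is of the moment at which its call begins. get_calibration takes no time and is no camera call.
- manip.sign_off(): hands the job in; it is judged then, once.
Trained networks look in the newest picture that a camera, given by its name, has taken for a name from the list of things; names that differ only in an ending like _2 or _b are one class to them, and where a whole thing is asked for, a point or a joint stands for the part that bears it (a point fixed in the world has none). Each returns a list of dicts, best first, with "p" (0 to 1); they miss things now and then, are a little off and sometimes report something else, mostly with a low value. They report only what shows in the picture. A call takes as long as a camera call. They do not tell look-alikes from the thing itself.
- finder.silhouettes(label, camera): "region" (400x640 bool, what is visible of it) and "box" ([centre column, centre row, width, height] in pixels, round what is visible of it).
- finder.tip_of(label, camera): "at" ([column, row] in pixels: a listed point, or the origin of a listed thing).
The state is a dict: "clock": time; "qpos": joint angles; "qd": joint speeds; "effort": joint torques, N m; "position": TCP position; "ee_rot": TCP orientation; "contact_force": force on the tool from outside, world axes, zero at the start; "moment": the same for the moment, N m; "width": finger opening in m; "gripper_force": force on a finger pad.
Only numpy, scipy, OpenCV 4.12 (cv2) and the standard library are available. Lean on these libraries where they do the work, as an engineer would, in place of code of your own. Each camera call takes 0.05 s, during which the arm holds its last target. There are 200 camera calls.

TASK

Put the cover plate back on the franking machine: first switch the isolator off by turning its handle anticlockwise all the way, a quarter turn. Then pick up the steel plate by its grip, lay it squarely and centrally on the machine's deck and slide its leading edge under the flap up to the stop inside, without lifting the flap. Press it flat and firmly (at least 15 N) on the deck and finish still gripping and pressing it, leaving the book, mug and hand stamp where they are.

Things in the scene. Friction and masses are not known exactly. Their poses are not given: they have to be found in the camera images.
- machine: Desktop franking machine, fixed, 330 mm deep (x), 200 wide (y). x points from the open feed deck (robot's side) to the hood, z up; origin at desk height on the centre line, right below the steel flap's free front edge. Deck from x = -130 to the hood at +95 (hood top 135 high). A stop under the flap has its upright face at x = +30; a plate goes in no further.
- deck: The grey flat feed deck of the machine, rigid, part of it and with the same frame and origin (at desk height); its top face is 30 mm above the desk (z = +30). It has an opening with rollers, 80 (x) by 70 (y), centred 60 mm in front of the flap edge (x = -60), which the plate covers.
- lip (a point): Point on the deck's top face, on the machine's centre line, straight below the flap's front edge; axes as the machine's.
- flap (a joint): Angle of the hinged steel flap (rad): 0 lying on its rest, positive lifted. 190 wide, x = 0 to +90 of the machine, hinged at +90; underside 10 mm above the deck, 3 thick; a turned-up lip reaches 10 mm further to -x, at least 10 mm clear beneath it. 0.25 kg, lifts easily and falls back; lifting it 0.1 rad (9 mm at its edge) is a failure.
- isolator: Fixed grey isolator box 100 x 100 x 65 mm high with the rotary handle on top; it stands to the left or the right of the machine, the plate on the other side. Origin at desk height under the middle; turned a little about the vertical.
- handle (a joint): Angle of the isolator's handle (rad): about 0 = on, +1.571 = off, growing anticlockwise seen from above; rigid end stops at 0 and 1.571; stays where it is left (friction torque 0.06 N m). Off counts from 1.40.
- handle_grip (a point): Centre of the isolator's black bar handle, on the turning axis, 95 mm above the desk. The bar is 60 long (its own x axis), 14 thick (its y), 34 high, 17 mm above and below this point, standing on a round hub 48 mm across. The point turns with the handle.
- plate: Loose steel cover plate, 120 (its x) by 110 (its y) by 4 mm, about 0.4 kg, lying flat on the desk with a black bar grip standing on it. Origin at the centre of its underside, z up; its +x side is the leading edge that goes under the flap; the grip stands 20 mm off centre towards the other edge (-x).
- plate_grip (a point): Centre of the plate's bar grip: 23 mm above the plate's underside, 20 mm behind the plate's centre. The bar is 60 long along the plate's y, 14 thick along its x, and rises from the plate's top (4 mm above the underside) to 42 mm above the underside. Axes as the plate's.
- plate_edge (a point): Middle of the plate's leading edge, on its underside; 80 mm ahead of the grip along the plate's x. Axes as the plate's.
- book: Bystander: closed book, 110 x 170 x 40 mm, 0.8 kg, origin under its centre.
- mug: Bystander: white mug, 80 mm across, 95 mm high, origin under its centre.
- stamp: Bystander: black hand stamp, 40 mm across, 74 mm high, origin under its centre.
Things that resemble listed ones, but are neither listed nor needed, are in the scene too. What is shaped like the isolator but green is not meant.

How it is judged:
On the way, in this order (a step that is already met when the one before it is completed fails the run):
1. the isolator is switched off (value of joint handle above 1.4 rad), for 0.2 s.
2. the plate's leading edge is under the flap, low over the deck (x of plate_edge in the frame of lip above 0.01 m and z of plate_edge in the frame of lip between -0.003 and 0.009 m), for 0.2 s.
At the end, for the whole second after the job is handed in: Handle at 1.40 rad or more; plate edge 22 mm or more under the flap, central within 12 mm, square within 0.09 rad, flat (0.025 rad, within 3 mm of the deck), at rest, pressed on the deck with over 12 N, fingers still on it; flap down (under 0.03 rad) (value of joint handle above 1.4 rad and x of plate_edge in the frame of lip between 0.022 and 0.034 m and y of plate_edge in the frame of lip between -0.012 and 0.012 m and z of plate_edge in the frame of lip between -0.003 and 0.003 m and angle between the x axis of plate and the x axis of machine, either way round below 0.09 rad and angle between plate's own z axis and vertical below 0.025 rad and contact force between plate and deck above 12 N and contact force between the fingers and plate above 3 N and linear speed of plate below 0.02 m/s and value of joint flap below 0.03 rad); the arm keeps its last pose, push and grip.
It fails at once if the flap is lifted (value of joint flap above 0.1 rad).
It fails at once if the book is shifted (distance of book from where it was at the start of the episode above 0.02 m).
It fails at once if the mug is shifted (distance of mug from where it was at the start of the episode above 0.02 m).
It fails at once if the hand stamp is shifted (distance of stamp from where it was at the start of the episode above 0.02 m).
It also fails if it takes over 64 s, if anything falls off the work surface, if the arm or the gripper's body presses on something with over 40 N, if the wrist force passes 120 N, or if a joint passes its speed limit or range.

## Working session

There is one attempt and no reset: what is moved stays moved. The work goes in short steps, Python scripts to look and compute and a tool call to move; the robot and the scene stay as the last step left them, time stands still between calls to the robot, and variables do not carry over. Pictures are saved under pics/ and viewed, at most 10 in all, crops included, and the job is handed in when it is done.

Besides the shell and the picture viewer there is one more tool, called after "Request:" in YAML: its name, and indented under it one key for each argument. servo_tool: Moves the arm, as the interface text tells. Its arguments: {"type":"object","properties":{"increments":{"type":"array","items":{"type":"array","items":{"type":"number"}}},"squeeze":{"type":"number"}},"required":["increments"]}

```bash
ls; mkdir -p pics
cat > h.py <<'E'
import numpy as np, cv2
from rig import manip, optics, finder
def cal(n):
    c=optics.get_calibration(n); f=200/np.tan(np.radians(c["fov_y"])/2)
    K=np.array([[f,0,c["cx"]],[0,f,c["cy"]],[0,0,1.]]); return K,np.array(c["dist_coeffs"],float),np.array(c["world_to_cam"])
def to_world(n,px,z):
    K,d,T=cal(n); p=cv2.undistortPoints(np.array(px,float).reshape(-1,1,2),K,d).reshape(-1,2)
    R,t=T[:3,:3],T[:3,3]; o=-R.T@t; r=np.c_[p,np.ones(len(p))]@R
    return o+r*((z-o[2])/r[:,2])[:,None]
def proj(n,P):
    K,d,T=cal(n); return cv2.projectPoints(np.array(P,float).reshape(-1,3),cv2.Rodrigues(T[:3,:3])[0],T[:3,3],K,d)[0].reshape(-1,2)
def save(n,f): cv2.imwrite(f,optics.get_image(n)[...,::-1])
E
python3 - <<'E'
from h import *
a=optics.get_image("top");b=optics.get_image("side")
cv2.imwrite("pics/top.png",a[...,::-1]);cv2.imwrite("pics/side.png",b[...,::-1])
zs=dict(machine=0,lip=.03,isolator=0,handle_grip=.095,plate=0,plate_grip=.023,plate_edge=0,book=0,mug=0,stamp=0)
for n in("top","side"):
  for k,z in zs.items():
    for r in finder.tip_of(k,n)[:3]:
      print(n,k,round(r["p"],2),np.round(r["at"]),np.round(to_world(n,r["at"],z)[0],3))
s=manip.get_state();print({k:np.round(v,3) for k,v in s.items()})
E
```

```text
pics
top machine 0.98 [317. 160.] [0.62  0.052 0.   ]
top lip 0.84 [320. 154.] [0.632 0.04  0.03 ]
top isolator 0.95 [421. 203.] [ 0.464 -0.308  0.   ]
top isolator 0.64 [440. 280.] [ 0.199 -0.364  0.   ]
top isolator 0.37 [322. 158.] [0.624 0.034 0.   ]
top handle_grip 0.71 [426. 200.] [ 0.462 -0.305  0.095]
top handle_grip 0.53 [450. 286.] [ 0.187 -0.373  0.095]
top plate 0.79 [249. 199.] [0.484 0.289 0.   ]
top plate_grip 0.92 [246. 201.] [0.477 0.294 0.023]
top plate_grip 0.69 [336. 232.] [ 0.368 -0.01   0.023]
top plate_edge 0.97 [255. 182.] [0.543 0.266 0.   ]
top book 0.64 [239. 136.] [0.708 0.324 0.   ]
top mug 0.58 [422. 131.] [ 0.718 -0.321  0.   ]
top stamp 0.5 [335. 233.] [ 0.365 -0.009  0.   ]
side machine 0.61 [267. 206.] [0.635 0.05  0.   ]
side lip 0.62 [268. 193.] [0.639 0.028 0.03 ]
side lip 0.2 [268. 266.] [0.473 0.319 0.03 ]
side isolator 0.69 [365. 162.] [ 0.456 -0.321  0.   ]
side isolator 0.63 [442. 171.] [ 0.195 -0.355  0.   ]
side handle_grip 0.61 [446. 149.] [ 0.187 -0.336  0.095]
side handle_grip 0.55 [365. 137.] [ 0.458 -0.322  0.095]
side plate 0.62 [302.
[... 290 characters left out ...]
side book 0.65 [364. 138.] [ 0.522 -0.493  0.   ]
side mug 0.64 [300. 150.] [ 0.706 -0.311  0.   ]
side stamp 0.79 [359. 217.] [ 0.356 -0.001  0.   ]
side stamp 0.41 [268. 204.] [0.636 0.04  0.   ]
{'clock': np.float64(1.1), 'qpos': array([-1.393,  0.276,  1.505,  0.   ,  1.361, -0.121]), 'qd': array([ 0.001,  0.001, -0.001,  0.001,  0.   ,  0.001]), 'effort': array([-3.0000e-03, -4.1668e+01, -2.4610e+01, -1.0000e-03,  0.0000e+00,
       -0.0000e+00]), 'position': array([ 0.169, -0.55 ,  0.239]), 'ee_rot': array([0.   , 0.989, 0.149, 0.   ]), 'contact_force': array([-0.402,  0.089,  0.095]), 'moment': array([0.041, 0.022, 0.005]), 'gripper_force': np.float64(0.0), 'width': np.float64(0.085)}
```

View pics/top.png

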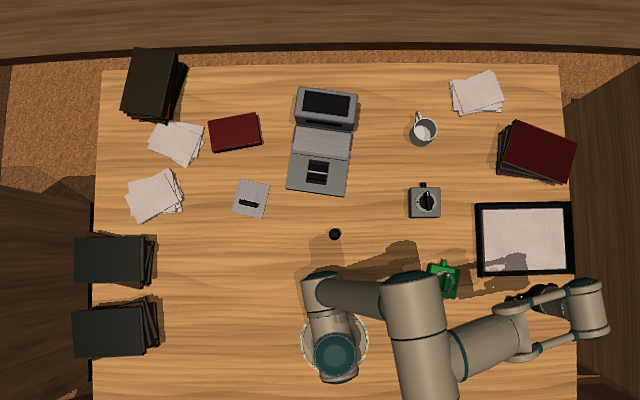

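View pics/side.png

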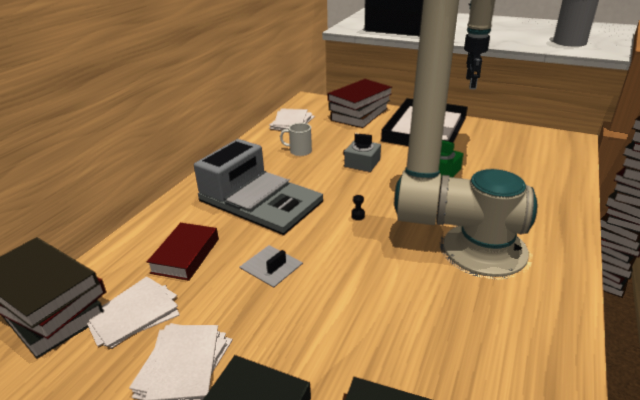

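Top view: the grey isolator is at (425,201). The green look-alike at (440,280) is not meant. The plate with its grip is at (250,199), machine at (320,140), book (235,132), mug (424,128) and stamp (335,233). Next I'll confirm in one enlarged composite and measure yaw angles.

Run:
```python
from h import *
a=cv2.imread("pics/top.png")
def crop(c,r,h=35): return cv2.resize(a[r-h:r+h,c-h:c+h],(390,390),interpolation=cv2.INTER_CUBIC)
cv2.imwrite("pics/comp.png",np.hstack([crop(425,201),crop(250,199)]))
optics.get_image("top")
for k,z in (("plate",.004),("machine",.03),("isolator",.065),("flap",.042),("plate_grip",.042)):
  for r in finder.silhouettes(k,"top")[:1]:
    ys,xs=np.nonzero(r["region"]); w=to_world("top",np.c_[xs,ys],z)[:,:2].astype(np.float32)
    print(k,round(r["p"],2),np.round(r["box"]),cv2.minAreaRect(w*1000))
# dark pixels on isolator & plate grip
g=a.max(2)
for nm,c,r,h,z in(("handle",426,200,13,.112),("pgrip",248,202,14,.042)):
  ys,xs=np.nonzero(g[r-h:r+h,c-h:c+h]<45); w=to_world("top",np.c_[xs+c-h,ys+r-h],z)[:,:2]
  print(nm,len(xs),w.mean(0),cv2.minAreaRect((w*1000).astype(np.float32)))
print("lip-axis px->w",to_world("top",[[322,158],[320,154]],.03))
```

```text
plate 0.56 [253. 199.  39.  39.] ((488.4817810058594, 282.9059753417969), (111.87164306640625, 122.00582122802734), 75.44078063964844)
machine 0.95 [323. 143.  69. 110.] ((680.803466796875, 38.46696472167969), (218.1453094482422, 373.0600891113281), 80.40071868896484)
isolator 0.86 [424. 200.  36.  35.] ((466.7812805175781, -304.2525634765625), (113.92814636230469, 120.00708770751953), 89.07817077636719)
flap 0.96 [324. 141.  55.  38.] ((673.7803955078125, 33.847747802734375), (192.8131561279297, 109.36489868164062), 80.69424438476562)
plate_grip 0.71 [251. 199.  37.  47.] ((483.251953125, 276.13787841796875), (110.48694610595703, 119.44373321533203), 75.98102569580078)
handle 185 [ 0.45817175 -0.3010344 ] ((466.653076171875, -300.91986083984375), (50.72311019897461, 70.0951919555664), 73.09943389892578)
pgrip 90 [0.46653679 0.28380857] ((466.73260498046875, 283.55224609375), (64.26841735839844, 16.04759979248047), 76.8428726196289)
lip-axis px->w [[0.61882195 0.03315224 0.03      ]
 [0.63281994 0.0398282  0.03      ]]
```

View pics/comp.png

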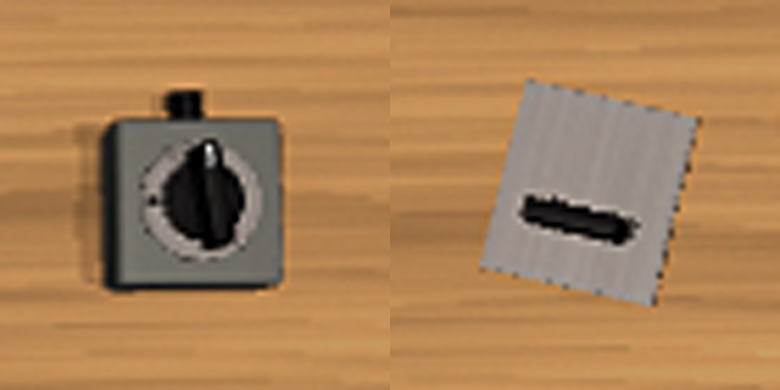

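The crop confirms it. On the left is the grey isolator with its bar handle along world +x (pixels about (427,201)). On the right is the plate with its grip in the rear half, leading edge pointing up the picture, yaw about -14°. I'll go above the handle.

Request:
servo_tool:
  increments:
    - [4.4, -1.85, 0, 0, 0, 0, -1]
    - [4.4, -1.85, 0, 0, 0, 0, -1]
    - [4.4, -1.85, 0, 0, 0, 0, -1]
    - [4.4, -1.85, 0, 0, 0, 0, -1]
    - [4.4, -1.85, 0, 0, 0, 0, -1]
  squeeze: 40

```text
clock: 1.9
position: [0.3535, -0.3951, 0.2395]
ee_rot: [0.0, 0.989, 0.149, 0.0]
contact_force: [-0.0, -0.1, -0.1]
width: 0.0855
gripper_force: 0.0
```

Request:
servo_tool:
  increments:
    - [4.4, -1.85, 0, 0, 0, 0, -1]
    - [4.4, -1.85, 0, 0, 0, 0, -1]
    - [4.4, -1.85, 0, 0, 0, 0, -1]
    - [0, 0, 0, 0, 0, 7, -1]
    - [0, 0, 3, 0, 0, 7, -1]

```text
clock: 2.4
position: [0.4659, -0.305, 0.2127]
ee_rot: [0.003, 1.0, 0.027, 0.004]
contact_force: [0.6, -1.2, 0.4]
width: 0.0854
gripper_force: 0.0
```

```bash
cat >> h.py <<'E'
def tell(target,yaw):
    s=manip.get_state(); w,x,y,z=s["ee_rot"]
    from scipy.spatial.transform import Rotation as Q
    R=Q.from_quat([x,y,z,w]).as_matrix(); cy=np.degrees(np.arctan2(R[1,0],R[0,0]))
    print("t",round(s["clock"],2),"pos",np.round(s["position"],4),"yaw",round(cy,2),"tilt",np.round(R[:,2],3),"F",np.round(s["contact_force"],1),"w",round(s["width"],4),"g",round(s["gripper_force"],1))
    if target is not None: print("  cm tool:",np.round(R.T@(np.array(target)-s["position"])*100,2),"rz",round(-(yaw-cy),2))
E
python3 - <<'E'
from h import *
a=optics.get_image("top"); b=optics.get_image("side")
cv2.imwrite("pics/c2.png",np.hstack([cv2.resize(a[155:245,380:470],(400,400),interpolation=2),cv2.resize(b[100:190,320:410],(400,400),interpolation=2)])[...,::-1])
for n in("top","side"):
  for k,z in(("handle_grip",.095),("isolator",0)):
    for r in finder.tip_of(k,n)[:2]: print(n,k,round(r["p"],2),np.round(r["at"]),np.round(to_world(n,r["at"],z)[0],3))
print(proj("side",[[.461,-.305,.112],[.461,-.305,.095],[.491,-.305,.112],[.431,-.305,.112]]))
tell([.461,-.305,.091],3)
E
```

```text
top handle_grip 0.59 [445. 284.] [ 0.192 -0.358  0.095]
top handle_grip 0.37 [427. 201.] [ 0.459 -0.308  0.095]
top isolator 0.76 [441. 280.] [ 0.197 -0.367  0.   ]
top isolator 0.61 [422. 202.] [ 0.466 -0.31   0.   ]
side handle_grip 0.74 [364. 161.] [ 0.403 -0.161  0.095]
side handle_grip 0.65 [271. 264.] [0.429 0.374 0.095]
side isolator 0.92 [364. 162.] [ 0.457 -0.316  0.   ]
side isolator 0.84 [442. 171.] [ 0.196 -0.359  0.   ]
[[362.52294328 134.04801035]
 [362.40974389 138.61946523]
 [354.15882455 132.58660884]
 [371.00023303 135.52811729]]
t 2.7 pos [ 0.4624 -0.3052  0.2104] yaw 3.18 tilt [ 0.001 -0.001 -1.   ] F [ 0.  -0.4  0.3] w 0.0852 g 0.0
  cm tool: [-0.15 -0.04 11.94] rz 0.18
```

View pics/c2.png

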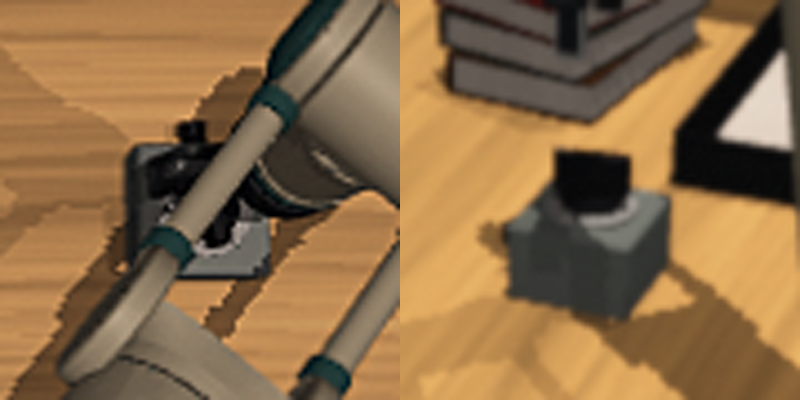

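The left crop shows the gripper over the isolator. In the right crop the bar spans side pixels 355..372 at row 134, as predicted, so I descend and grip.

Request:
servo_tool:
  increments:
    - [-0.3, 0, 4, 0, 0, 0, -1]
    - [0, 0, 4, 0, 0, 0, -1]
    - [0, 0, 3, 0, 0, 0, -1]
    - [0, 0, 0.9, 0, 0, 0, -1]
    - [0, 0, 0, 0, 0, 0, -1]

```text
clock: 3.2
position: [0.4588, -0.305, 0.0901]
ee_rot: [-0.0, 1.0, 0.027, -0.0]
contact_force: [-0.5, -0.2, 0.4]
width: 0.0853
gripper_force: 0.0
```

Request:
servo_tool:
  increments:
    - [0, 0, 0, 0, 0, 0, 1]
    - [0, 0, 0, 0, 0, 0, 1]
    - [0, 0, 0, 0, 0, 0, 1]
    - [0, 0, 0, 0, 0, 0, 1]
    - [0, 0, 0, 0, 0, 0, 1]

```text
clock: 3.7
position: [0.4594, -0.3097, 0.0919]
ee_rot: [0.006, 1.0, 0.029, 0.0]
contact_force: [-5.9, -8.3, 3.5]
width: 0.0134
gripper_force: 44.8
```

Request:
servo_tool:
  increments:
    - [0, 0.5, 0, 0, 0, 0, 1]
    - [0, 0, 0, 0, 0, 0, 1]
    - [0, 0, 0, 0, 0, -8, 1]
    - [0, 0, 0, 0, 0, -8, 1]
    - [0, 0, 0, 0, 0, -8, 1]

```text
clock: 4.2
position: [0.4594, -0.3104, 0.0918]
ee_rot: [0.001, 0.971, 0.237, 0.0]
contact_force: [-1.7, -0.6, 5.4]
width: 0.0132
gripper_force: 45.3
```

Request:
servo_tool:
  increments:
    - [0, 0, 0, 0, 0, -8, 1]
    - [0, 0, 0, 0, 0, -8, 1]
    - [0, 0, 0, 0, 0, -8, 1]
    - [0, 0, 0, 0, 0, -8, 1]
    - [0, 0, 0, 0, 0, -8, 1]

```text
clock: 4.7
position: [0.46, -0.311, 0.0918]
ee_rot: [0.002, 0.832, 0.555, -0.0]
contact_force: [-0.8, -2.5, 4.7]
width: 0.0133
gripper_force: 45.0
```

Request:
servo_tool:
  increments:
    - [0, 0, 0, 0, 0, -8, 1]
    - [0, 0, 0, 0, 0, -8, 1]
    - [0, 0, 0, 0, 0, -6, 1]
    - [0, 0, 0, 0, 0, 0, 1]
    - [0, 0, 0, 0, 0, 0, 1]

```text
clock: 5.2
position: [0.4605, -0.3111, 0.0918]
ee_rot: [0.002, 0.713, 0.701, -0.0]
contact_force: [0.7, -1.3, 6.2]
width: 0.0133
gripper_force: 45.2
```

Run:
```python
from h import *
tell(None,0); print(manip.get_state()["moment"])
```

```text
t 5.2 pos [ 0.4605 -0.3111  0.0918] yaw 89.04 tilt [ 0.003 -0.003 -1.   ] F [ 0.7 -1.3  6.2] w 0.0133 g 45.2
[-0.10481849  0.16756651  0.13149818]
```

Request:
servo_tool:
  increments:
    - [0, 0, 0, 0, 0, -4, 1]
    - [0, 0, 0, 0, 0, -3, 1]
    - [0, 0, 0, 0, 0, 0, 1]
    - [0, 0, 0, 0, 0, 0, 1]
    - [0, 0, 0, 0, 0, 0, 1]

```text
clock: 5.7
position: [0.4606, -0.3113, 0.0919]
ee_rot: [0.002, 0.672, 0.741, 0.0]
contact_force: [-0.4, -2.4, 5.1]
width: 0.0136
gripper_force: 84.6
```

Run:
```python
from h import *
tell(None,0); print(manip.get_state()["moment"])
```

```text
t 5.7 pos [ 0.4606 -0.3113  0.0919] yaw 95.6 tilt [ 0.004 -0.003 -1.   ] F [-0.4 -2.4  5.1] w 0.0136 g 84.6
[-0.40150769  0.24831474 -2.01778209]
```

The moment jumped to 2 N m, so the handle is at its end stop. Release and rise.

Request:
servo_tool:
  increments:
    - [0, 0, 0, 0, 0, 3, 1]
    - [0, 0, 0, 0, 0, 0, -1]
    - [0, 0, 0, 0, 0, 0, -1]
    - [0, 0, 0, 0, 0, 0, -1]
    - [0, 0, -2, 0, 0, 0, -1]

```text
clock: 6.2
position: [0.4575, -0.3078, 0.1079]
ee_rot: [-0.004, 0.687, 0.726, -0.0]
contact_force: [-0.5, 0.8, 0.4]
width: 0.0704
gripper_force: 0.0
```

Request:
servo_tool:
  increments:
    - [0, 0, -4.5, 0, 0, 0, -1]
    - [0, 0, -4.5, 0, 0, 0, -1]
    - [0, 0, -4, 0, 0, 0, -1]
    - [4.5, 0, 0, 0, 0, 0, -1]
    - [4.5, 0, 0, 0, 0, 0, -1]

```text
clock: 6.7
position: [0.4551, -0.2197, 0.2415]
ee_rot: [0.001, 0.688, 0.725, 0.0]
contact_force: [0.0, 1.1, 0.0]
width: 0.0854
gripper_force: 0.0
```

Run:
```python
from h import *
a=optics.get_image("top")
cv2.imwrite("pics/c3.png",np.hstack([cv2.resize(a[165:235,390:460],(390,390),interpolation=2)])[...,::-1])
tell([.468,.284,.22],76)
```

```text
t 6.75 pos [ 0.4526 -0.2111  0.2407] yaw 93.23 tilt [-0.001  0.008 -1.   ] F [-1.9  5.9 -1.4] w 0.0856 g 0.0
  cm tool: [49.33  4.33  2.48] rz 17.23
```

View pics/c3.png

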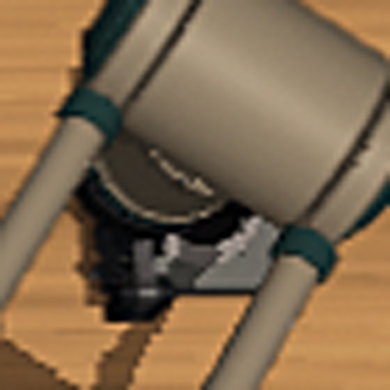

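The arm hides the handle in this crop, so I'll check it after moving to the plate.

Request:
servo_tool:
  increments:
    - [4.5, 0.4, 0, 0, 0, 0, -1]
    - [4.5, 0.4, 0, 0, 0, 0, -1]
    - [4.5, 0.4, 0, 0, 0, 0, -1]
    - [4.5, 0.4, 0, 0, 0, 0, -1]
    - [4.5, 0.4, 0, 0, 0, 0, -1]

```text
clock: 7.25
position: [0.4616, 0.0078, 0.24]
ee_rot: [-0.0, 0.687, 0.726, -0.0]
contact_force: [0.9, 0.1, 0.0]
width: 0.0856
gripper_force: 0.0
```

Request:
servo_tool:
  increments:
    - [4.5, 0.4, 0, 0, 0, 0, -1]
    - [4.5, 0.4, 0, 0, 0, 0, -1]
    - [4.5, 0.4, 0, 0, 0, 0, -1]
    - [4.5, 0.4, 0, 0, 0, 0, -1]
    - [4.5, 0.4, 0, 0, 0, 0, -1]

```text
clock: 7.75
position: [0.4693, 0.2336, 0.2399]
ee_rot: [-0.0, 0.687, 0.726, -0.0]
contact_force: [1.1, 0.5, 0.0]
width: 0.0856
gripper_force: 0.0
```

Request:
servo_tool:
  increments:
    - [4.3, 0.3, 0, 0, 0, 0, -1]
    - [0, 0, 3, 0, 0, 8, -1]
    - [0, 0, 3, 0, 0, 8, -1]
    - [0, 0, 1, 0, 0, 1.2, -1]
    - [0, 0, 0, 0, 0, 0, -1]

```text
clock: 8.25
position: [0.4693, 0.2743, 0.1685]
ee_rot: [-0.001, 0.788, 0.616, -0.002]
contact_force: [0.5, 0.5, 0.4]
width: 0.0855
gripper_force: 0.0
```

Run:
```python
from h import *
a=optics.get_image("top");b=optics.get_image("side")
c=lambda i,x,y,h,s:cv2.resize(i[y-h:y+h,x-h:x+h],(s,s),interpolation=2)
cv2.imwrite("pics/c4.png",np.hstack([c(a,425,201,25,260),c(a,250,199,30,260),c(b,270,260,40,260)])[...,::-1])
for n in("top","side"):
  for k,z in(("plate_grip",.023),("plate_edge",0),("plate",0)):
    for r in finder.tip_of(k,n)[:1]: print(n,k,round(r["p"],2),np.round(r["at"],1),np.round(to_world(n,r["at"],z)[0],3))
print(proj("side",[[.468,.284,.042],[.468,.284,.023]]))
tell([.468,.284,.018],76)
```

```text
top plate_grip 0.81 [247.1 202.9] [0.469 0.29  0.023]
top plate_edge 0.69 [254.2 182.4] [0.542 0.27  0.   ]
top plate 0.71 [250.8 196.7] [0.493 0.281 0.   ]
side plate_grip 0.56 [279.9 259.5] [0.463 0.278 0.023]
side plate_edge 0.76 [251.6 258.9] [0.547 0.282 0.   ]
side plate 0.63 [271.4 266.8] [0.484 0.288 0.   ]
[[276.56970221 254.64497856]
 [277.09837063 260.47976455]]
t 8.65 pos [0.4711 0.2748 0.1712] yaw 75.92 tilt [ 0.002  0.001 -1.   ] F [ 0.3 -0.7  0.3] w 0.0853 g 0.0
  cm tool: [ 0.8  -0.55 15.32] rz -0.08
```

View pics/c4.png

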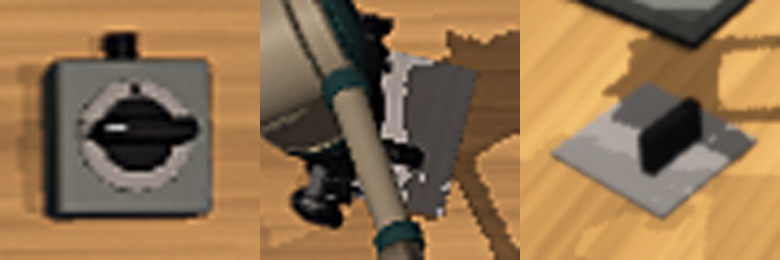

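The handle is now across, so the isolator is off (left crop). The grip in the side view sits at (276.5,254.8), matching my estimate, so I descend and grasp.

Request:
servo_tool:
  increments:
    - [0.8, -0.55, 4.5, 0, 0, 0, -1]
    - [0, 0, 4.5, 0, 0, 0, -1]
    - [0, 0, 4, 0, 0, 0, -1]
    - [0, 0, 2.3, 0, 0, 0, -1]
    - [0, 0, 0, 0, 0, 0, -1]

```text
clock: 9.15
position: [0.4648, 0.2828, 0.0144]
ee_rot: [-0.001, 0.788, 0.615, -0.003]
contact_force: [-0.6, -0.1, -0.1]
width: 0.0855
gripper_force: 0.0
```

Request:
servo_tool:
  increments:
    - [0, 0, 0, 0, 0, 0, 1]
    - [0, 0, 0, 0, 0, 0, 1]
    - [0, 0, 0, 0, 0, 0, 1]
    - [0, 0, 0, 0, 0, 0, 1]
    - [0, 0, 0, 0, 0, 0, 1]
  squeeze: 80

```text
clock: 9.65
position: [0.4677, 0.2842, 0.0184]
ee_rot: [0.0, 0.788, 0.615, 0.001]
contact_force: [-6.0, -1.7, 20.0]
width: 0.0129
gripper_force: 75.9
```

Request:
servo_tool:
  increments:
    - [0, 0, -2, 0, 0, 0, 1]
    - [0, 0, -3, 0, 0, 0, 1]
    - [0, 0, -3, 0, 0, 0, 1]
    - [0, 0, -2, 0, 0, 0, 1]
    - [0, 0, 0, 0, 0, 0, 1]

```text
clock: 10.15
position: [0.4687, 0.2847, 0.1198]
ee_rot: [0.001, 0.788, 0.615, 0.003]
contact_force: [1.3, -0.2, -3.4]
width: 0.013
gripper_force: 78.6
```

Run:
```python
from h import *
tell([.54,.06,.12],80.5)
```

```text
t 10.15 pos [0.4687 0.2847 0.1198] yaw 75.92 tilt [ 0.005  0.002 -1.   ] F [ 1.3 -0.2 -3.4] w 0.013 g 78.6
  cm tool: [-20.06  12.38  -0.04] rz -4.58
```

```bash
cat >> h.py <<'E'
def mpts(o,yaw,P):
    c,s=np.cos(np.radians(yaw)),np.sin(np.radians(yaw)); P=np.array(P,float)
    return np.c_[o[0]+c*P[:,0]-s*P[:,1],o[1]+s*P[:,0]+c*P[:,1],P[:,2]]
E
python3 - <<'E'
from h import *
from scipy.optimize import minimize
o,y=(.6345,.0405),-9.5
lines=[([[-.13,-.1,.03],[-.13,.1,.03],[.095,.1,.03]],0),([[-.13,-.1,.03],[0,-.1,.03]],0),([[-.1,-.035,.03],[-.1,.035,.03],[-.02,.035,.03],[-.02,-.035,.03],[-.1,-.035,.03]],1),([[0,-.095,.043],[0,.095,.043],[.09,.095,.043],[.09,-.095,.043],[0,-.095,.043]],2)]
col=[(0,0,255),(0,255,0),(255,0,0)]
out=[]
for n,(x0,y0,w) in(("top",(280,110,80)),("side",(220,150,110))):
  a=cv2.imread(f"pics/{n}.png");s=400/w
  c=cv2.resize(a[y0:y0+w,x0:x0+w],(400,400),interpolation=cv2.INTER_CUBIC)
  for P,k in lines:
    q=(proj(n,mpts(o,y,P))+.5-[x0,y0])*s
    cv2.polylines(c,[np.round(q).astype(int)],False,col[k],1)
  out.append(c)
cv2.imwrite("pics/ov.png",np.hstack(out))
E
```

```text
(no output)
```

View pics/ov.png

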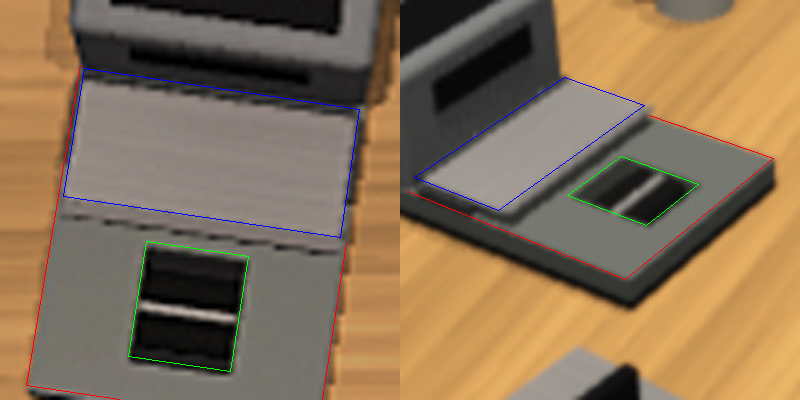

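The overlay fits both views to about 2 mm: the opening and flap edges coincide. Lip is about (0.633,0.040), yaw -9.7°. I'll move the plate to above the deck, short of the flap.

Request:
servo_tool:
  increments:
    - [-4.1, 2.2, 0, 0, 0, 0, 1]
    - [-4.1, 2.2, 0, 0, 0, 0, 1]
    - [-4.1, 2.2, 0, 0, 0, 0, 1]
    - [-4.1, 2.2, 0, 0, 0, 0, 1]
    - [-4.1, 2.1, 0, 0, 0, 0, 1]

```text
clock: 10.65
position: [0.5219, 0.0568, 0.1154]
ee_rot: [-0.001, 0.788, 0.615, -0.001]
contact_force: [0.9, -0.1, -3.7]
width: 0.0129
gripper_force: 78.7
```

Request:
servo_tool:
  increments:
    - [0, 0, 2, 0, 0, -4.4, 1]
    - [0, 0, 2, 0, 0, 0, 1]
    - [0, 0, 0, 0, 0, 0, 1]
    - [0, 0, 0, 0, 0, 0, 1]
    - [0, 0, 0, 0, 0, 0, 1]

```text
clock: 11.15
position: [0.5234, 0.0589, 0.0776]
ee_rot: [0.0, 0.764, 0.645, 0.0]
contact_force: [-0.3, 0.3, -4.0]
width: 0.0128
gripper_force: 78.8
```

Run:
```python
from h import *
tell([.5245,.0585,.08],80.3)
s=manip.get_state(); p=s["position"]; pz=p[2]-.0184
out=[]
for n,(x0,y0,w) in(("top",(275,130,90)),("side",(220,150,120))):
  a=optics.get_image(n)[...,::-1];k=400/w
  c=cv2.resize(a[y0:y0+w,x0:x0+w],(400,400),interpolation=2)
  P=mpts(p[:2],-9.7,[[.08,-.055,pz+.004],[.08,.055,pz+.004],[-.04,.055,pz+.004],[-.04,-.055,pz+.004],[.08,-.055,pz+.004]])
  cv2.polylines(c,[np.round((proj(n,P)+.5-[x0,y0])*k).astype(int)],False,(0,255,0),1); out.append(c)
  for kk in("plate_edge","plate"):
    for r in finder.tip_of(kk,n)[:1]:
      q=to_world(n,r["at"],pz)[0,:2]-p[:2];c9,s9=np.cos(np.radians(-9.7)),np.sin(np.radians(-9.7))
      print(n,kk,round(r["p"],2),np.round([q[0]*c9+q[1]*s9,-q[0]*s9+q[1]*c9],4))
cv2.imwrite("pics/hand.png",np.hstack(out))
```

```text
t 11.15 pos [0.5234 0.0589 0.0776] yaw 80.36 tilt [ 0.001 -0.    -1.   ] F [-0.3  0.3 -4. ] w 0.0128 g 78.8
  cm tool: [-0.02  0.12 -0.24] rz 0.06
top plate 0.67 [0.0139 0.0101]
side plate_edge 0.32 [ 0.1628 -0.2421]
side plate 0.56 [0.0264 0.0022]
```

View pics/hand.png

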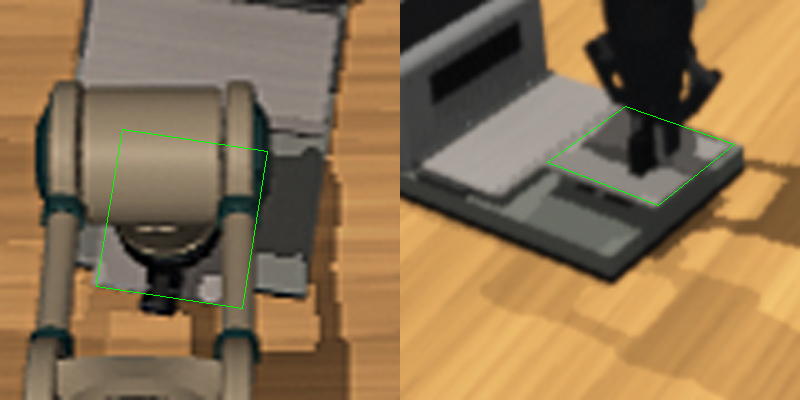

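The side overlay fits the held plate: square, and centred on the grip. Lowering it onto the deck.

Request:
servo_tool:
  increments:
    - [0, 0.1, 1.5, 0, 0, 0, 1]
    - [0, 0, 1, 0, 0, 0, 1]
    - [0, 0, 0.4, 0, 0, 0, 1]
    - [0, 0, 0, 0, 0, 0, 1]
    - [0, 0, 0, 0, 0, 0, 1]

```text
clock: 11.95
position: [0.524, 0.0584, 0.0484]
ee_rot: [0.0, 0.764, 0.645, -0.0]
contact_force: [-1.0, -0.4, -2.3]
width: 0.0129
gripper_force: 79.0
```

Run:
```python
from h import *
e=lambda x:[.633+(x-.08)*np.cos(np.radians(9.7)),.040-(x-.08)*np.sin(np.radians(9.7)),.0484]
tell(e(.028),80.3); tell(e(-.03),80.3)
```

```text
t 11.95 pos [0.524  0.0584 0.0484] yaw 80.33 tilt [ 0. -0. -1.] F [-1.  -0.4 -2.3] w 0.0129 g 79.0
  cm tool: [ 0.02  5.85 -0.  ] rz 0.03
t 11.95 pos [0.524  0.0584 0.0484] yaw 80.33 tilt [ 0. -0. -1.] F [-1.  -0.4 -2.3] w 0.0129 g 79.0
  cm tool: [ 0.02  0.05 -0.  ] rz 0.03
```

Request:
servo_tool:
  increments:
    - [0, 0.9, 0, 0, 0, 0, 1]
    - [0, 0.9, 0, 0, 0, 0, 1]
    - [0, 0.9, 0, 0, 0, 0, 1]
    - [0, 0.9, 0, 0, 0, 0, 1]
    - [0, 0, 0, 0, 0, 0, 1]

```text
clock: 12.45
position: [0.5623, 0.0519, 0.0485]
ee_rot: [0.001, 0.764, 0.645, 0.001]
contact_force: [1.8, -0.9, -1.4]
width: 0.0128
gripper_force: 79.3
```

Request:
servo_tool:
  increments:
    - [0, 0.5, 0, 0, 0, 0, 1]
    - [0, 0.5, 0, 0, 0, 0, 1]
    - [0, 0.4, 0, 0, 0, 0, 1]
    - [0, 0.3, 0, 0, 0, 0, 1]
    - [0, 0, 0, 0, 0, 0, 1]

```text
clock: 12.95
position: [0.577, 0.0494, 0.0484]
ee_rot: [0.0, 0.764, 0.645, 0.0]
contact_force: [-1.1, 0.5, 1.8]
width: 0.0127
gripper_force: 79.7
```

Run:
```python
from h import *
e=lambda x:[.633+(x-.08)*np.cos(np.radians(9.7)),.040-(x-.08)*np.sin(np.radians(9.7)),.0484]
tell(e(.028),80.3)
```

```text
t 12.95 pos [0.577  0.0494 0.0484] yaw 80.31 tilt [ 0.001 -0.    -1.   ] F [-1.1  0.5  1.8] w 0.0127 g 79.7
  cm tool: [ 0.02  0.48 -0.  ] rz 0.01
```

Edge is at about x = +23 mm; I'll feel for the stop in small steps.

Request:
servo_tool:
  increments:
    - [0, 0.2, 0, 0, 0, 0, 1]
    - [0, 0.2, 0, 0, 0, 0, 1]
    - [0, 0.2, 0, 0, 0, 0, 1]
    - [0, 0, 0, 0, 0, 0, 1]
    - [0, 0, 0, 0, 0, 0, 1]

```text
clock: 13.45
position: [0.581, 0.0486, 0.0484]
ee_rot: [-0.001, 0.764, 0.645, -0.001]
contact_force: [-7.0, 0.9, 6.4]
width: 0.013
gripper_force: 80.4
```

Request:
servo_tool:
  increments:
    - [0, 0.2, 0, 0, 0, 0, 1]
    - [0, 0.2, 0, 0, 0, 0, 1]
    - [0, 0, 0, 0, 0, 0, 1]
    - [0, 0, 0, 0, 0, 0, 1]
    - [0, 0, 0, 0, 0, 0, 1]

```text
clock: 13.95
position: [0.5812, 0.0482, 0.0485]
ee_rot: [-0.003, 0.764, 0.645, -0.004]
contact_force: [-13.6, 1.6, 13.1]
width: 0.0128
gripper_force: 81.2
```

The plate is against the stop. Ease the push and press down.

Request:
servo_tool:
  increments:
    - [0, -0.4, 0.2, 0, 0, 0, 1]
    - [0, 0, 0.2, 0, 0, 0, 1]
    - [0, 0, 0.2, 0, 0, 0, 1]
    - [0, 0, 0, 0, 0, 0, 1]
    - [0, 0, 0, 0, 0, 0, 1]

```text
clock: 14.45
position: [0.5813, 0.0483, 0.0483]
ee_rot: [0.001, 0.764, 0.645, -0.0]
contact_force: [-16.0, -0.2, 41.7]
width: 0.0131
gripper_force: 85.7
```

Run:
```python
from h import *
e=lambda x:[.633+(x-.08)*np.cos(np.radians(9.7)),.040-(x-.08)*np.sin(np.radians(9.7)),.0484]
tell(e(.028),80.3); print(manip.get_state()["moment"])
```

```text
t 14.45 pos [0.5813 0.0483 0.0483] yaw 80.41 tilt [ 0.    -0.001 -1.   ] F [-16.   -0.2  41.7] w 0.0131 g 85.7
  cm tool: [ 0.06  0.04 -0.01] rz 0.11
[0.13592656 2.57597533 0.25501049]
```

Request:
servo_tool:
  increments:
    - [0, 0, -0.2, 0, 0, 0, 1]
    - [0, 0, 0, 0, 0, 0, 1]
    - [0, 0, 0, 0, 0, 0, 1]
    - [0, 0, 0, 0, 0, 0, 1]
    - [0, 0, 0, 0, 0, 0, 1]

```text
clock: 14.95
position: [0.5812, 0.0482, 0.0483]
ee_rot: [0.0, 0.764, 0.645, -0.0]
contact_force: [-12.9, 0.0, 29.3]
width: 0.0127
gripper_force: 84.0
```

Run:
```python
from h import *
tell(None,0)
out=[]
for n,(x0,y0,w) in(("side",(210,140,120)),("top",(370,150,110))):
  a=optics.get_image(n)[...,::-1];k=400/w
  c=cv2.resize(a[y0:y0+w,x0:x0+w],(400,400),interpolation=2)
  if n=="side":
    P=mpts((.633,.040),-9.7,[[.03,-.055,.034],[.03,.055,.034],[-.09,.055,.034],[-.09,-.055,.034],[.03,-.055,.034]])
    cv2.polylines(c,[np.round((proj(n,P)+.5-[x0,y0])*k).astype(int)],False,(0,255,0),1)
  out.append(c)
cv2.imwrite("pics/end.png",np.hstack(out))
```

```text
t 14.95 pos [0.5812 0.0482 0.0483] yaw 80.4 tilt [-0.    -0.001 -1.   ] F [-12.9   0.   29.3] w 0.0127 g 84.0
```

View pics/end.png

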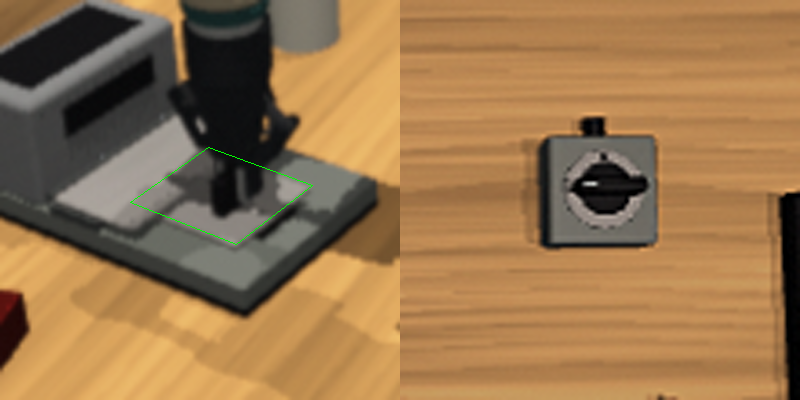

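The plate lies in the predicted outline, square under the flap, with the flap down. The handle is off and the press is about 29 N, so I'm handing in.

```bash
python3 -c "
from rig import manip
print(manip.sign_off())"
```

```text
the job is handed in; nothing more can be done
None
```

I handed the job in with the isolator off and the plate square under the flap against the stop, gripped and pressed at about 29 N; the flap looked down in the last picture, and no verdict came back.

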